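# Stack a gear pump in its assembly nest

### The arm

A 7-joint arm with a two-finger parallel gripper is mounted at the origin on the work surface. World frame = base frame: x ahead of the robot, y to its left, z up, the work surface at z = 0. Lengths are in m, angles in rad, forces in N, time in s.
With the tool pointing down it reaches from about 0.425 to 0.875 m from the base axis. Payload 8.4 kg.
Tool frame: the origin (TCP) lies at the very end of the fingers, on their centre line; the grasp point (between the pads) lies r.grasp_offset behind it (r.grasp_offset is the distance from the TCP to the grasp point, in m); z points along the fingers, y is the line along which they close (so a half turn about z gives the same grasp; the last joint's range is limited). The gripper opens to 87 mm and grips with 3 to 60 N. Pads are 19 mm wide; open, the fingers measure 117 mm over their backs; the gripper's body (75 mm by 190 mm) begins 51 mm behind the grasp point.
Start: joints at [-1.217, 0.333, 0.04, 1.465, -0.013, 1.343, -0.059], TCP at [0.284, 0.584, 0.223] pointing down, gripper open.
Joint ranges: [-2.58, 2.58], [-0.38, 2.09], [-1.3, 1.39], [0.25, 2.4], [-1.5, 4.64], [0.08, 2.09], [-2.65, 2.65]. Speed limits (rad/s): [2.22, 2.22, 2.79, 2.79, 3.14, 3.14, 3.14].

### API

Orientations are given as [roll, pitch, yaw] about the fixed x, y, z axes, in that order (R = Rz(yaw) Ry(pitch) Rx(roll)).
In Python, from workcell import status, optics, ticket, r gives the robot as it stands.
- The arm moves only by the tool step_arm, never from a script. Its argument "moves" is a list of rows, each a list of 7 numbers: the turn, a rotation vector about the tool's x, y, z in rad, then the shift along the tool's x, y, z in mm, then the gripper's target within -1 to 1 (fully open at 1, half-way at 0, shut at -1). A call has 1 to 8 rows; each row is the pose to reach, as a shift and turn from the pose commanded when the call began, along the tool's axes at that moment; what a row does not reach only later rows make up. A row lasts 1/10 s, in which the tool goes at most 50 mm and 8.59 degrees, less where a joint would pass 70% of its speed; a pose out of reach is approached as far as the arm can. A call with a gripper value outside its range is refused whole. The fingers move at their own pace and stop on an object; "squeeze" is the grip in N (left out, the last holds). Time passes only in rows, so rows that repeat a pose let the fingers close. It gives the time, the measured TCP pose, the force, the opening and the grip force at its end, in the units of the state.
- status.get_state(): the state, without advancing time (a new reading comes with each control period).
- optics.capture(name): name is "scene" or "top"; returns the picture (480x640x3 uint8, red, green, blue); there is no depth.
- optics.camera_model(name): a dict with "camera_matrix" (3x3 intrinsics, pixels), "eye" and "orientation" of the camera in the world. Camera axes: x right, y down, z forward; pixel columns grow to the right and rows downward; lengths in m; the calibration is good to about 2 mm. A picture is of the moment at which its call begins. camera_model takes no time and is no camera call.
- ticket.job_done(): hands the job in; it is judged then, once.
The state is a dict: "time_s": time; "joint_positions": joint angles; "joint_velocities": joint speeds; "tau": joint torques, N m; "position": TCP position; "eef_rot": TCP orientation; "contact_force": force on the tool from outside, world axes, zero at the start; "torque": the same for the moment, N m; "finger_gap": finger opening in m; "gripper_force": force on a finger pad.
Only numpy, scipy, OpenCV 4.12 (cv2) and the standard library are available. Lean on these libraries where they do the work, as an engineer would, in place of code of your own. Each camera call takes 0.05 s, during which the arm holds its last target. There are 200 camera calls.

### The job

Stack the small gear pump in the yellow-cornered assembly nest, ready for bolting: first the aluminium housing flat on the pocket floor, then the brass spacer plate on it, then the blue cover on top with its steel hub up, each fully down and square between the corner guides and let go before the next. Set the parts down rather than dropping them, and leave the spray can, the wrench and the steel pot where they are.

Things in the scene. Friction and masses are not known exactly. Their poses are not given: they have to be found in the camera images.
- nest_floor (a point): Centre of the pocket floor of the fixed assembly nest, 10 mm above the bench; x, y square to the pocket walls, z up. The floor is the top of a dark steel plate 110 x 110 x 10 mm; four yellow corner angles bound a pocket 64 x 64 mm (2 mm of play each side of a part). The middle 46 mm of all four sides is open down to the plate, so fingers can pass there.
- nest_rim (a point): Centre of the pocket's open mouth, level with the tops of the corner angles, 64 mm above nest_floor, same axes. The angles' walls are 5 mm thick, straight up to 56 mm above the floor, then flare outwards 4.5 mm a side up to this height as a lead-in. Bolt heads 4 mm high near the plate's corners.
- housing_center (a point): Centre of the loose pump housing: plain aluminium block 60 x 60 mm, 36 mm high, about 0.28 kg, dark round bores drawn on its top; starts upright on the bench. This point is 18 mm above its underside; x, y square to its sides, z up. Any quarter turn fits the nest. Seated, this point is 18 mm above nest_floor.
- spacer_center (a point): Centre of the loose spacer plate: brass, 60 x 60 mm, 14 mm thick, about 0.30 kg, with a 28 mm round hole through its middle; starts flat on the bench. This point is 7 mm above its underside; x and y square to its sides, z up. Any quarter turn fits. Seated on the housing, this point is 43 mm above nest_floor.
- cover_center (a point): Centre (half-way up) of the loose pump cover, 0.18 kg, 40 mm high: blue flange 60 x 60 x 8 mm, on it a blue disc 52 mm across, 4 mm high, then a steel hub 26 mm across, 28 mm high, good to grip; starts hub up on the bench. This point is on the hub axis, 20 mm above the underside; x, y square to the flange, z up. Any quarter turn fits. Seated on the spacer: 70 mm above nest_floor.
- spray_center (a point): Middle of the orange spray can, 60 mm across, 170 mm tall, standing on the bench: a bystander.
- wrench: Wrench about 190 mm long lying on the bench beyond the nest: a bystander. Origin: underside, about its middle; x along it.
- bolt_pot_center (a point): Middle of the steel pot, 70 mm across, 55 mm tall: a bystander.
Things that resemble listed ones, but are neither listed nor needed, are in the scene too. There is more than one size of the part that bears cover_center; the job needs the largest.

How it is judged:
On the way, in this order (a step that is already met when the one before it is completed fails the run):
1. the housing rests flat and square on the pocket floor, let go (horizontal distance between housing_center and nest_floor below 0.005 m and z of housing_center in the frame of nest_floor between 0.015 and 0.021 m and angle between housing_center's own z axis and vertical below 0.06 rad and (angle between the x axis of housing_center and the x axis of nest_floor, either way round below 0.1 rad or angle between the x axis of housing_center and the y axis of nest_floor, either way round below 0.1 rad) and contact force between housing and the fingers below 0.3 N and linear speed of housing below 0.03 m/s), for 0.2 s.
2. the spacer rests flat and square on the housing in the pocket, let go (horizontal distance between each of housing_center, spacer_center and nest_floor below 0.005 m and z of housing_center in the frame of nest_floor between 0.015 and 0.021 m and angle between each of housing_center, spacer_center's own z axis and vertical below 0.06 rad and (angle between the x axis of housing_center and the x axis of nest_floor, either way round below 0.1 rad or angle between the x axis of housing_center and the y axis of nest_floor, either way round below 0.1 rad) and z of spacer_center in the frame of nest_floor between 0.04 and 0.046 m and (angle between the x axis of spacer_center and the x axis of nest_floor, either way round below 0.1 rad or angle between the x axis of spacer_center and the y axis of nest_floor, either way round below 0.1 rad) and contact force between spacer and the fingers below 0.3 N and linear speed of spacer below 0.03 m/s), for 0.2 s.
3. the cover rests flat and square on the spacer in the pocket, hub up, let go (horizontal distance between each of housing_center, spacer_center, cover_center and nest_floor below 0.005 m and z of housing_center in the frame of nest_floor between 0.015 and 0.021 m and angle between each of housing_center, spacer_center, cover_center's own z axis and vertical below 0.06 rad and (angle between the x axis of housing_center and the x axis of nest_floor, either way round below 0.1 rad or angle between the x axis of housing_center and the y axis of nest_floor, either way round below 0.1 rad) and z of spacer_center in the frame of nest_floor between 0.04 and 0.046 m and (angle between the x axis of spacer_center and the x axis of nest_floor, either way round below 0.1 rad or angle between the x axis of spacer_center and the y axis of nest_floor, either way round below 0.1 rad) and z of cover_center in the frame of nest_floor between 0.067 and 0.073 m and (angle between the x axis of cover_center and the x axis of nest_floor, either way round below 0.1 rad or angle between the x axis of cover_center and the y axis of nest_floor, either way round below 0.1 rad) and contact force between cover and the fingers below 0.3 N and linear speed of cover below 0.03 m/s), for 0.2 s.
At the end, for the whole second after the job is handed in: Housing, spacer, cover (hub up) stacked in that order in the pocket: each centre within 5 mm of the pocket's centre line and 3 mm of its seated height (18, 43, 70 mm above the floor), tilted under 0.06 rad, square within 0.10 rad (any quarter turn), released and at rest (all of step 3 and contact force between each of housing, spacer and the fingers below 0.3 N and linear speed of each of housing, spacer below 0.03 m/s); the robot touches nothing.
It fails at once if the housing is dropped from more than about 2 cm or flung (free of the fingers and faster than 0.6 m/s) (contact force between housing and the fingers below 0.05 N and linear speed of housing above 0.6 m/s).
It fails at once if the spacer is dropped from more than about 2 cm or flung (free of the fingers and faster than 0.6 m/s) (contact force between spacer and the fingers below 0.05 N and linear speed of spacer above 0.6 m/s).
It fails at once if the cover is dropped from more than about 2 cm or flung (free of the fingers and faster than 0.6 m/s) (contact force between cover and the fingers below 0.05 N and linear speed of cover above 0.6 m/s).
It fails at once if the spray can, the wrench or the pot is moved by more than 30 mm (distance of any of spray_center, wrench, bolt_pot_center from where it was at the start of the episode above 0.03 m).
It also fails if it takes over 72 s, if anything falls off the work surface, if the arm or the gripper's body presses on something with over 40 N, if the wrist force passes 120 N, or if a joint passes its speed limit or range.

## Working session

There is one attempt and no reset: what is moved stays moved. The work goes in short steps, Python scripts to look and compute and a tool call to move; the robot and the scene stay as the last step left them, time stands still between calls to the robot, and variables do not carry over. Pictures are saved under pics/ and viewed, at most 10 in all, crops included, and the job is handed in when it is done.

Besides the shell and the picture viewer there is one more tool, called in YAML: its name, and indented under it one key for each argument. step_arm: Moves the arm, as the interface text tells. Its arguments: {"type":"object","properties":{"moves":{"type":"array","items":{"type":"array","items":{"type":"number"}}},"squeeze":{"type":"number"}},"required":["moves"]}

```bash
ls; mkdir -p pics; python3 - <<'E'
from workcell import status, optics, ticket, r
import cv2
for n in("scene","top"):
    cv2.imwrite(f"pics/{n}0.png",optics.capture(n)[:,:,::-1]); print(optics.camera_model(n))
print(status.get_state(), r.grasp_offset)
E
```

```text
pics
{'camera_matrix': array([[474.35897792,   0.        , 324.60629923],
       [  0.        , 474.35897792, 237.10469058],
       [  0.        ,   0.        ,   1.        ]]), 'eye': array([1.19827373, 0.61559448, 0.81693294]), 'orientation': array([-2.23736957,  0.00511646,  2.3709311 ])}
{'camera_matrix': array([[564.35040274,   0.        , 325.32148467],
       [  0.        , 564.35040274, 232.68488061],
       [  0.        ,   0.        ,   1.        ]]), 'eye': array([ 0.34693595, -0.06654101,  1.6393658 ]), 'orientation': array([-3.01588996,  0.01578418, -1.5728326 ])}
{'time_s': 0.1, 'joint_positions': array([-1.21719268,  0.3338226 ,  0.03990234,  1.46617245, -0.0133907 ,
        1.3432762 , -0.05847596]), 'joint_velocities': array([-0.00057232, -0.00274571,  0.00014671, -0.00350713,  0.00120769,
       -0.00126842, -0.00082777]), 'tau': array([ 4.55007685e-03, -6.57820916e+01,  1.34060215e+00, -4.04715943e+01,
       -5.94615424e-02,  4.08557989e-02,  7.84938152e-05]), 'position': array([0.28422958, 0.58410611, 0.22176509]), 'eef_rot': array([-3.14018456e+00,  1.12361911e-04,  2.68877232e+00]), 'contact_force': array([0.23369011, 0.08347102, 0.12868644]), 'torque': array([ 0.00810012,  0.00710942, -0.03026938]), 'gripper_force': 0.0, 'finger_gap': 0.08678058785197572} 0.0187
```

View pics/top0.png

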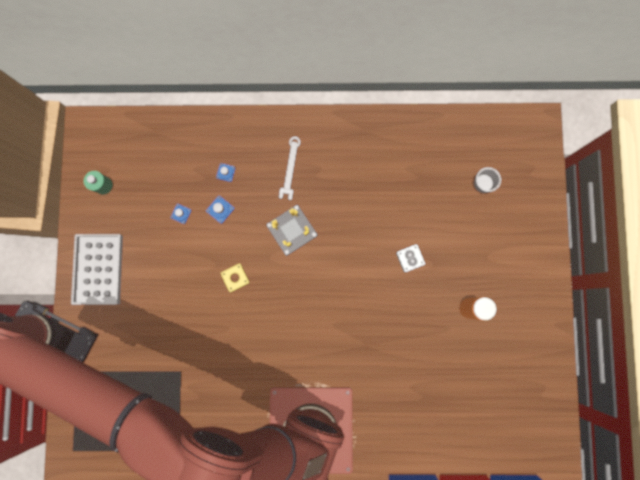

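View pics/scene0.png

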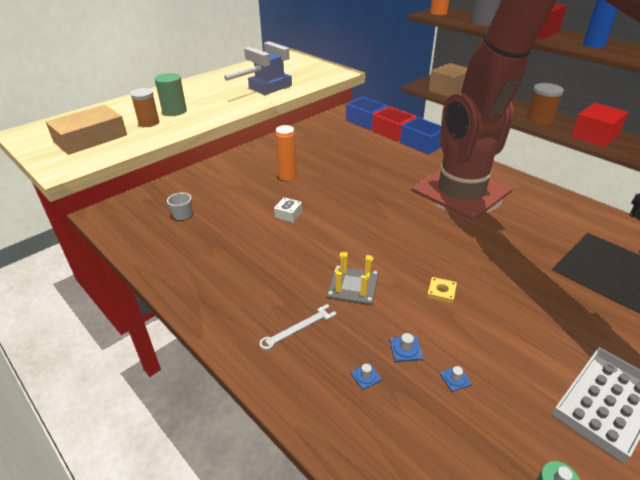

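Covers are at top-view pixels A (226,172), B (181,213) and C (220,209); in the scene view they are at (366,376), (456,378) and (406,346). C looks largest, so it fits the "largest" description. I'll check that in an enlarged crop and measure at the same time.

```bash
cat > h.py <<'E'
import numpy as np, cv2
from scipy.spatial.transform import Rotation as R
from workcell import status, optics, ticket, r
def ray(n,px,z):
    m=optics.camera_model(n); px=np.atleast_2d(px).astype(float)
    d=np.c_[px,np.ones(len(px))]@np.linalg.inv(m["camera_matrix"]).T@R.from_euler("xyz",m["orientation"]).as_matrix().T
    return m["eye"]+d*((z-m["eye"][2])/d[:,2])[:,None]
def px(n,P):
    m=optics.camera_model(n); c=(np.atleast_2d(P)-m["eye"])@R.from_euler("xyz",m["orientation"]).as_matrix()@m["camera_matrix"].T
    return c[:,:2]/c[:,2:]
def blob(img,lo,hi,seed,rad=40,minA=15):
    hsv=cv2.cvtColor(img,cv2.COLOR_RGB2HSV); m=cv2.inRange(hsv,lo,hi)
    k=np.zeros_like(m); cv2.circle(k,tuple(int(v) for v in seed),rad,255,-1); m&=k
    cs=[c for c in cv2.findContours(m,cv2.RETR_EXTERNAL,cv2.CHAIN_APPROX_NONE)[0] if cv2.contourArea(c)>=minA]
    return max(cs,key=cv2.contourArea) if cs else None
def rect(n,c,z):
    w=ray(n,c[:,0,:],z)[:,:2]; (x,y),s,a=cv2.minAreaRect((w*1000).astype(np.float32)); return np.round([x,y,*s,a],1)
E
python3 - <<'E'
from h import *
T=cv2.imread("pics/top0.png")[:,:,::-1].copy(); S=cv2.imread("pics/scene0.png")[:,:,::-1].copy()
blue=((100,120,40),(130,255,255))
for nm,t,s in(("A",(226,172),(366,376)),("B",(181,213),(456,378)),("C",(220,209),(406,346))):
    for n,I,p in(("top",T,t),("scene",S,s)): 
        c=blob(I,*blue,p,24); print(nm,n,rect(n,cv2.convexHull(c),.008))
yel=((20,90,90),(35,255,255))
for n,I,p in(("top",T,(235,278)),("scene",S,(442,289))): print("sp",n,rect(n,cv2.convexHull(blob(I,*yel,p,20)),.014))
wh=((0,0,150),(180,45,255))
for n,I,p in(("top",T,(411,258)),("scene",S,(288,208))): 
    c=blob(I,*wh,p,20); print("hs",n,rect(n,cv2.convexHull(c),.036))
gr=((0,0,50),(180,60,255))
print("nest",rect("top",cv2.convexHull(blob(T,*gr,(292,230),31)),.01))
def tile(I,c,h): 
    x,y=c; return cv2.resize(I[y-h:y+h,x-h:x+h],(266,266),interpolation=cv2.INTER_CUBIC)
g=np.vstack([np.hstack([tile(T,(208,195),45),tile(S,(410,360),60),tile(S,(353,278),35)]),np.hstack([tile(T,(292,230),30),tile(T,(411,258),22),tile(S,(288,208),22)])])
cv2.imwrite("pics/crop1.png",g[:,:,::-1])
E
```

```text
A top [729.9 251.6  27.7  41.5  31.5]
A scene [740.  256.2  44.6  44.5  75. ]
B top [608.  379.3  25.6  36.8  53.4]
B scene [616.5 385.1  45.2  45.   65.9]
C top [623.5 268.3  50.7  50.6  50.4]
C scene [628.2 269.3  58.3  58.7  50.2]
sp top [423.3 220.9  63.6  65.   26.5]
sp scene [429.3 221.4  69.3  59.6  26.6]
hs top [ 476.9 -283.2   64.6   66.1   21.3]
hs scene [ 497.8 -273.8  109.    69.7   33.2]
nest [562.5  57.8 110.6 111.   33. ]
```

View pics/crop1.png

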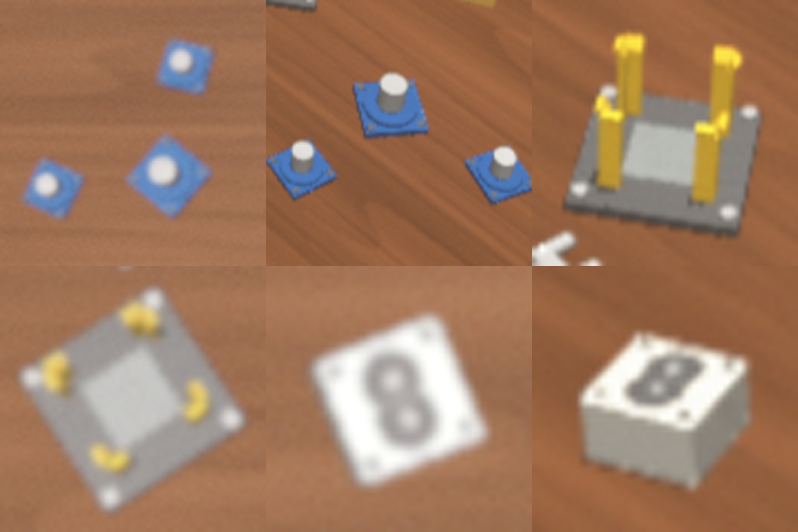

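Top-left and top-middle tiles: C (top (220,209), scene (406,346)) is clearly the biggest cover at about 60 mm, against about 45 mm for A and B. C is the one to use. Next I'll refine the top faces and work out the bystander positions.

```bash
cat >> h.py <<'E'
def go(x,y,z,yawdeg,s=None):
    """tool-frame shift (mm) and turn rotvec for a TCP target (mm, deg), tool down"""
    s=s or status.get_state(); R0=R.from_euler("xyz",s["eef_rot"]); 
    d=R0.inv().apply(np.array([x,y,z])-s["position"]*1000)
    t=(R0.inv()*R.from_euler("xyz",[np.pi,0,np.radians(yawdeg)])).as_rotvec()
    return "turn",np.round(t,3),"shift",np.round(d,1)
E
python3 - <<'E'
from h import *
T=cv2.imread("pics/top0.png")[:,:,::-1].copy(); S=cv2.imread("pics/scene0.png")[:,:,::-1].copy()
for v in(195,210,225):
    for n,I,p in(("top",T,(411,258)),("scene",S,(288,208))):
        print("hs",v,n,rect(n,cv2.convexHull(blob(I,(0,0,v),(180,45,255),p,20)),.036))
for v in(150,180,200):
    for n,I,p in(("top",T,(235,278)),("scene",S,(442,289))): print("sp",v,n,rect(n,cv2.convexHull(blob(I,(18,80,v),(35,255,255),p,20)),.014))
print("nest scene",rect("scene",cv2.convexHull(blob(S,(0,0,40),(180,70,255),(353,285),33)),.01))
print("nest inner",[rect(n,cv2.convexHull(blob(I,(0,0,160),(180,60,255),p,12)),.01) for n,I,p in(("top",T,(292,230)),("scene",S,(353,285)))])
print("spray",ray("scene",[286,178],0),ray("top",[485,309],.17),"pot",ray("top",[488,180],.055))
print(go(500,200,220,60),go(477,-284,220,21.3),go(477,-284,220,111))
E
```

```text
hs 195 top [ 477.1 -284.2   64.1   62.8   21.5]
hs 195 scene [ 480.4 -284.6   62.7   59.9   19.9]
hs 210 top [ 477.1 -284.2   61.    60.8   21.6]
hs 210 scene [ 480.3 -285.4   61.3   59.8   21.8]
hs 225 top [ 477.  -284.    58.8   58.9   21.6]
hs 225 scene [ 480.5 -285.4   60.5   58.3   19.8]
sp 150 top [423.4 221.5  67.7  66.6  27.3]
sp 150 scene [430.7 221.9  73.9  60.5  26.5]
sp 180 top [424.3 221.9  66.2  66.6  26.5]
sp 180 scene [426.3 219.7  64.   60.5  26.5]
sp 200 top [424.1 222.2  63.6  62.9  26.5]
sp 200 scene [425.6 219.4  62.5  60.5  26.5]
nest scene [566.6  57.8 117.3 109.2  33.3]
nest inner [array([560.5,  56.6,  66.6,  63.9,  44.7]), array([565.1,  52.1,  53.3,  43.2,  35.9])]
spray [[ 0.3484741  -0.44919577  0.        ]] [[ 0.33340631 -0.45361747  0.17      ]] pot [[ 0.69673689 -0.50604148  0.055     ]]
('turn', array([-1.000e-03,  1.000e-03,  1.642e+00]), 'shift', array([-362.1, -251. ,    2.2])) ('turn', array([-1.000e-03,  2.000e-03,  2.317e+00]), 'shift', array([-553.1, -696.3,    2.8])) ('turn', array([-0.001,  0.001,  0.751]), 'shift', array([-553.1, -696.3,    2.8]))
```

step_arm:
  moves:
    - [0, 0, 0.1, -45, -31, 0, 1]
    - [0, 0, 0.2, -90, -62, 0, 1]
    - [0, 0, 0.3, -135, -93, 0, 1]
    - [0, 0, 0.4, -180, -125, 0, 1]
    - [0, 0, 0.5, -225, -156, 0, 1]
    - [0, 0, 0.6, -270, -187, 0, 1]
    - [0, 0, 0.7, -315, -218, 0, 1]
    - [0, 0, 0.75, -362, -251, 0, 1]
  squeeze: 25

```text
time_s: 0.9
position: [0.4808, 0.2338, 0.2225]
eef_rot: [-3.141, -0.0, 1.935]
contact_force: [1.0, -0.1, -0.9]
finger_gap: 0.0871
gripper_force: 0.0
```

```bash
python3 - <<'E'
from h import *
print(status.get_state()["position"]); print(go(478.5,-284.8,120,111.6))
E
```

```text
[0.48080479 0.23377454 0.22245519]
('turn', array([-0.   , -0.   , -0.013]), 'shift', array([-483.7, -186.9,  102.4]))
```

step_arm:
  moves:
    - [0, 0, 0, -45, -17, 0, 1]
    - [0, 0, 0, -90, -34, 0, 1]
    - [0, 0, 0, -135, -51, 0, 1]
    - [0, 0, 0, -180, -68, 0, 1]
    - [0, 0, 0, -225, -85, 0, 1]
    - [0, 0, 0, -270, -102, 0, 1]
    - [0, 0, 0, -315, -119, 0, 1]
    - [0, 0, 0, -350, -132, 0, 1]

```text
time_s: 1.7
position: [0.4823, -0.1414, 0.2227]
eef_rot: [3.141, 0.0, 1.937]
contact_force: [0.4, 0.2, 0.1]
finger_gap: 0.0865
gripper_force: 0.0
```

step_arm:
  moves:
    - [0, 0, 0, -40, -15, 20, 1]
    - [0, 0, 0, -80, -30, 40, 1]
    - [0, 0, 0, -90, -35, 80, 1]
    - [0, 0, 0, -90, -35, 80, 1]
    - [0, 0, 0, -90, -35, 80, 1]

```text
time_s: 2.2
position: [0.4823, -0.2344, 0.1425]
eef_rot: [-3.14, -0.001, 1.938]
contact_force: [0.1, 0.3, 0.3]
finger_gap: 0.0871
gripper_force: 0.0
```

```bash
python3 - <<'E'
from h import *
print(status.get_state()["position"]); print(go(478.5,-284.8,60,111.6))
E
```

```text
[ 0.48228729 -0.23440316  0.14245782]
('turn', array([-0.002, -0.001, -0.01 ]), 'shift', array([-45.7, -21.5,  82.5]))
```

step_arm:
  moves:
    - [-0.002, 0, -0.01, -25, -11, 25, 1]
    - [-0.002, 0, -0.01, -45.5, -21.5, 60, 1]
    - [-0.002, 0, -0.01, -45.5, -21.5, 82, 1]
    - [-0.002, 0, -0.01, -45.5, -21.5, 82, 1]
    - [-0.002, 0, -0.01, -45.5, -21.5, 82, 1]

```text
time_s: 2.7
position: [0.4805, -0.284, 0.0623]
eef_rot: [3.138, 0.0, 1.951]
contact_force: [-0.7, -0.2, 0.7]
finger_gap: 0.087
gripper_force: 0.0
```

```bash
python3 - <<'E'
from h import *
print(status.get_state()["position"]); print(go(478.5,-284.8,7,111.6))
cv2.imwrite("pics/s1.png",cv2.resize(optics.capture("scene")[130:290,200:400],(800,640))[:600,:,::-1])
E
```

```text
[ 0.48054418 -0.28404363  0.06226636]
('turn', array([0.003, 0.   , 0.003]), 'shift', array([ 0.1, -2.4, 55.3]))
```

View pics/s1.png

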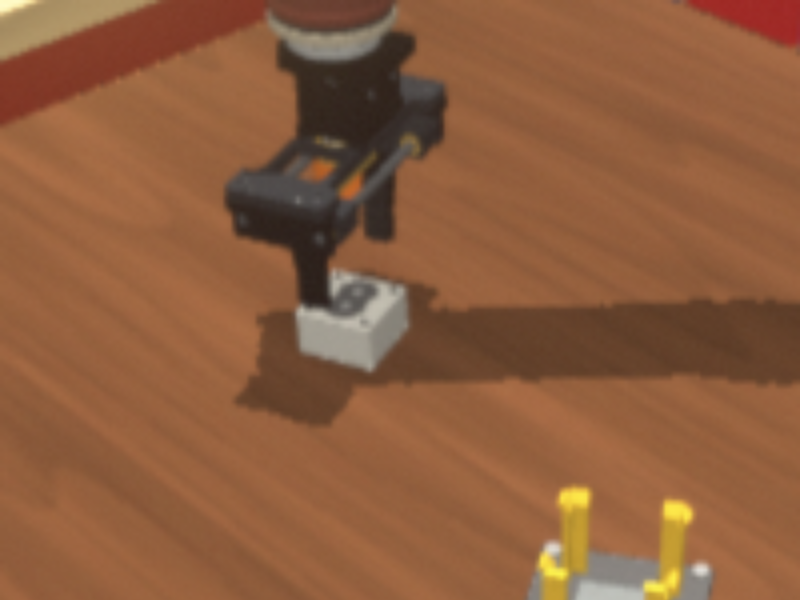

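The fingers straddle the housing, with the near finger at crop pixel (315,285). They line up with its faces, so I'll go down and grip.

step_arm:
  moves:
    - [0.003, 0, 0.003, 0, -2.4, 20, 1]
    - [0.003, 0, 0.003, 0, -2.4, 40, 1]
    - [0.003, 0, 0.003, 0, -2.4, 53, 1]
    - [0.003, 0, 0.003, 0, -2.4, 55, 1]
    - [0.003, 0, 0.003, 0, -2.4, 55, -1]
    - [0.003, 0, 0.003, 0, -2.4, 55, -1]
    - [0.003, 0, 0.003, 0, -2.4, 55, -1]
    - [0.003, 0, 0.003, 0, -2.4, 55, -1]
  squeeze: 30

```text
time_s: 3.55
position: [0.4774, -0.286, 0.0062]
eef_rot: [-3.141, 0.001, 1.946]
contact_force: [2.2, 0.7, 2.3]
finger_gap: 0.0629
gripper_force: 1.3
```

```bash
python3 - <<'E'
from h import *
s=status.get_state();print(s["position"],s["finger_gap"],s["gripper_force"]); print(go(563.5,57.5,150,123))
E
```

```text
[ 0.47737827 -0.28604265  0.00617408] 0.0629195217074855 1.3185170907672727
('turn', array([-0.   ,  0.001, -0.201]), 'shift', array([ 288.1,  205.9, -144. ]))
```

step_arm:
  moves:
    - [0, 0, 0, 0, 0, 0, -1]
    - [0, 0, 0, 0, 0, 0, -1]
    - [0, 0, 0, 0, 0, -10, -1]
    - [0, 0, 0, 0, 0, -40, -1]
    - [0, 0, 0, 0, 0, -75, -1]
    - [0, 0, 0, 0, 0, -110, -1]
    - [0, 0, 0, 0, 0, -130, -1]
    - [0, 0, 0, 0, 0, -130, -1]

```text
time_s: 4.35
position: [0.478, -0.2868, 0.1383]
eef_rot: [3.139, 0.002, 1.945]
contact_force: [0.3, -0.3, -4.6]
finger_gap: 0.0595
gripper_force: 30.0
```

```bash
python3 - <<'E'
from h import *
s=status.get_state();print(s["position"],s["finger_gap"],s["gripper_force"]); print(go(563.5,57.5,140,123))
E
```

```text
[ 0.47802081 -0.28682862  0.13833249] 0.05946380973142328 30.00003134831786
('turn', array([ 0.002,  0.003, -0.201]), 'shift', array([289.2, 205.5,  -1.9]))
```

step_arm:
  moves:
    - [0, 0, -0.02, 30, 21, 0, -1]
    - [0, 0, -0.05, 66, 47, 0, -1]
    - [0, 0, -0.08, 105, 75, 0, -1]
    - [0, 0, -0.11, 144, 102, 0, -1]
    - [0, 0, -0.14, 183, 130, 0, -1]
    - [0, 0, -0.17, 222, 157, 0, -1]
    - [0, 0, -0.2, 260, 185, 0, -1]
    - [0.002, 0.003, -0.2, 280, 199, 0, -1]

```text
time_s: 5.15
position: [0.559, 0.0526, 0.1336]
eef_rot: [-3.137, -0.005, 2.152]
contact_force: [-0.0, -0.3, -3.2]
finger_gap: 0.0598
gripper_force: 30.0
```

step_arm:
  moves:
    - [0, 0, 0, 0, 0, 0, -1]
    - [0, 0, 0, 0, 0, 0, -1]

```text
time_s: 5.35
position: [0.5587, 0.0474, 0.1338]
eef_rot: [-3.136, -0.004, 2.147]
contact_force: [0.4, -1.2, -3.0]
finger_gap: 0.0598
gripper_force: 30.0
```

```bash
python3 - <<'E'
from h import *
s=status.get_state();print(s["position"],s["finger_gap"],s["gripper_force"]); print(go(563.5,57.5,110,123))
T=optics.capture("top");S=optics.capture("scene")
n=px("scene",[.5635,.0575,.09])[0].astype(int);print(n, px("top",[.5635,.0575,.01]))
cv2.imwrite("pics/s2.png",cv2.resize(S[n[1]-60:n[1]+60,n[0]-80:n[0]+80],(800,600),interpolation=cv2.INTER_CUBIC)[:,:,::-1])
E
```

```text
[0.55866768 0.04738742 0.13383723] 0.05975637858546134 29.99973562080413
('turn', array([-0.006, -0.004, -0.   ]), 'shift', array([ 5.8,  9.7, 23.8]))
[354 258] [[291.45138089 229.21837126]]
```

View pics/s2.png

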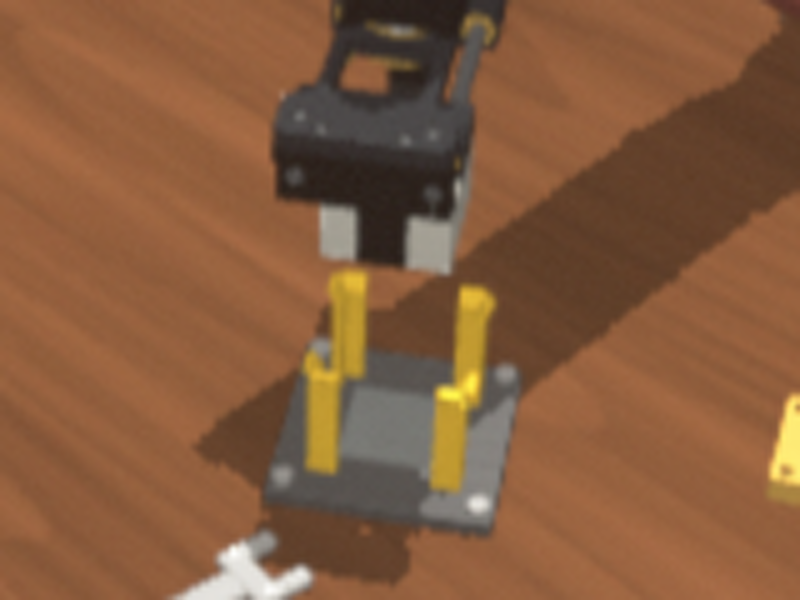

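```bash
python3 - <<'E'
from h import *
c=lambda *p:[[274+a/5,198+b/5] for a,b in p]
tx=np.array([np.cos(np.radians(123)),np.sin(np.radians(123))]);ty=np.array([tx[1],-tx[0]])
def show(n,P,z):
    w=ray("scene",c(*P),z)[:,:2]*1000; m=w.mean(0); print(n,m,"tx",m@tx,"ty",m@ty,"len",np.linalg.norm(w[0]-w[1]),"ang",np.degrees(np.arctan2(*(w[1]-w[0])[::-1])))
show("housing front bottom",((320,260),(452,273)),.1276)
show("posts feet",((307,471),(465,490)),.01)
show("post tops outer",((305,352),(468,388)),.074)
show("plate front top",((263,494),(492,527)),.01)
show("plate rear",((312,345),(521,372)),.01)
for n,p in(("tcp",(558.7,47.4)),("nest",(563.5,57.5))): print(n,np.array(p)@tx,np.array(p)@ty)
# yellow in top image for nest
T=cv2.imread("pics/top0.png")[:,:,::-1].copy();m=cv2.inRange(cv2.cvtColor(T,cv2.COLOR_RGB2HSV),(20,90,90),(35,255,255));k=np.zeros_like(m);cv2.circle(k,(291,229),25,255,-1);m&=k
_,_,st,ce=cv2.connectedComponentsWithStats(m);print(st[1:,4],ce[1:]); w=ray("top",ce[1:],.07)[:,:2]*1000;print(w,w.mean(0))
E
```

```text
housing front bottom [583.74790183  63.86982317] tx -264.3661530733301 ty 524.3581832214625 len 60.080390991717785 ang 126.71627122445194
posts feet [594.76645151  78.93756636] tx -257.7304125983219 ty 541.805597647863 len 75.94259821836769 ang 125.90916890365365
post tops outer [590.26178087  72.18141535] tx -260.94317813052277 ty 534.3479994059211 len 78.48404324686706 ang 117.21082915604306
plate front top [612.18171409  89.52483204] tx -258.33621628343957 ty 562.1775039794118 len 109.09859267366632 ang 124.19794074068331
plate rear [520.83166521  30.1274465 ] tx -258.3982528819686 ty 453.21477185660297 len 106.6316560440282 ang 124.53804957386151
tcp -264.5368439422826 494.3811365708207
nest -258.68053857410587 503.90760955061046
[42 40 29 29] [[293.35714286 211.83333333]
 [274.375      223.675     ]
 [306.10344828 230.51724138]
 [286.62068966 243.13793103]]
[[604.94105665  47.82588275]
 [571.45406507 101.10652705]
 [551.67842962  11.75150359]
 [516.26750977  66.25574785]] [561.08526527  56.73491531]
```

step_arm:
  moves:
    - [-0.005, -0.004, -0.003, 3, 5, 10, -1]
    - [-0.005, -0.004, -0.003, 6, 10.3, 25, -1]
    - [-0.005, -0.004, -0.003, 6, 10.3, 43, -1]
    - [-0.005, -0.004, -0.003, 6, 10.3, 44, -1]
    - [-0.005, -0.004, -0.003, 6, 10.3, 44, -1]

```text
time_s: 5.95
position: [0.5644, 0.058, 0.0905]
eef_rot: [3.141, 0.0, 2.148]
contact_force: [0.7, 0.4, -2.5]
finger_gap: 0.0597
gripper_force: 30.0
```

```bash
python3 - <<'E'
from h import *
s=status.get_state();print(s["position"],s["contact_force"]); print(go(563.7,57.9,17,123.3))
E
```

```text
[0.5643611  0.05802937 0.09046302] [ 0.65489955  0.43594195 -2.53847171]
('turn', array([ 0.001,  0.   , -0.004]), 'shift', array([ 0.3, -0.7, 73.5]))
```

step_arm:
  moves:
    - [0, 0, -0.003, 0, -0.5, 8, -1]
    - [0, 0, -0.003, 0, -0.5, 14, -1]
    - [0, 0, -0.003, 0, -0.5, 20, -1]
    - [0, 0, -0.003, 0, -0.5, 26, -1]
    - [0, 0, -0.003, 0, -0.5, 30, -1]

```text
time_s: 6.45
position: [0.5644, 0.058, 0.0607]
eef_rot: [3.14, 0.001, 2.152]
contact_force: [0.4, 0.1, -3.1]
finger_gap: 0.0596
gripper_force: 30.0
```

step_arm:
  moves:
    - [0, 0, 0, 0, 0, 8, -1]
    - [0, 0, 0, 0, 0, 16, -1]
    - [0, 0, 0, 0, 0, 24, -1]
    - [0, 0, 0, 0, 0, 32, -1]
    - [0, 0, 0, 0, 0, 38, -1]
    - [0, 0, 0, 0, 0, 41, -1]
    - [0, 0, 0, 0, 0, 42, -1]
    - [0, 0, 0, 0, 0, 42, -1]

```text
time_s: 7.25
position: [0.5647, 0.058, 0.0194]
eef_rot: [3.139, 0.001, 2.152]
contact_force: [0.9, 0.6, -2.4]
finger_gap: 0.0598
gripper_force: 30.0
```

step_arm:
  moves:
    - [0, 0, 0, 0, 0, 1, -1]
    - [0, 0, 0, 0, 0, 2, -1]
    - [0, 0, 0, 0, 0, 2.5, -1]
    - [0, 0, 0, 0, 0, 2.5, -1]

```text
time_s: 7.65
position: [0.5646, 0.0581, 0.0169]
eef_rot: [3.139, 0.001, 2.152]
contact_force: [-0.2, -0.0, -3.3]
finger_gap: 0.0595
gripper_force: 30.0
```

step_arm:
  moves:
    - [0, 0, 0, 0, 0, 0.7, -1]
    - [0, 0, 0, 0, 0, 1.4, -1]
    - [0, 0, 0, 0, 0, 1.6, -1]
    - [0, 0, 0, 0, 0, 1.6, -1]

```text
time_s: 8.05
position: [0.5647, 0.0581, 0.0161]
eef_rot: [3.139, 0.0, 2.152]
contact_force: [-3.8, 0.5, 9.5]
finger_gap: 0.06
gripper_force: 30.0
```

step_arm:
  moves:
    - [0, 0, 0, 0, 0, 0, 0.6]
    - [0, 0, 0, 0, 0, 0, 0.8]
    - [0, 0, 0, 0, 0, 0, 1]
    - [0, 0, 0, 0, 0, 0, 1]
    - [0, 0, 0, 0, 0, 0, 1]
    - [0, 0, 0, 0, 0, 0, 1]

```text
time_s: 8.65
position: [0.5647, 0.0581, 0.0152]
eef_rot: [3.139, 0.001, 2.152]
contact_force: [-0.5, 0.1, -0.9]
finger_gap: 0.0864
gripper_force: 0.0
```

step_arm:
  moves:
    - [0, 0, 0, 0, 0, -15, 1]
    - [0, 0, 0, 0, 0, -40, 1]
    - [0, 0, 0, 0, 0, -75, 1]
    - [0, 0, 0, 0, 0, -110, 1]
    - [0, 0, 0, 0, 0, -130, 1]
    - [0, 0, 0, 0, 0, -130, 1]

```text
time_s: 9.25
position: [0.5664, 0.058, 0.1496]
eef_rot: [3.133, 0.002, 2.151]
contact_force: [0.2, 0.8, -0.5]
finger_gap: 0.0868
gripper_force: 0.0
```

```bash
python3 - <<'E'
from h import *
s=status.get_state();print(s["position"],s["contact_force"],s["finger_gap"]); print(go(425,220.8,70,116.5))
E
```

```text
[0.56643035 0.05797999 0.14955213] [ 0.16417371  0.81863018 -0.49158429] 0.08681595677871598
('turn', array([0.008, 0.002, 0.118]), 'shift', array([213.9, -29.6,  78.9]))
```

step_arm:
  moves:
    - [0, 0, 0.02, 35, -5, 0, 1]
    - [0, 0, 0.05, 75, -10, 0, 1]
    - [0.004, 0, 0.08, 115, -16, 0, 1]
    - [0.008, 0.002, 0.118, 160, -22, 20, 1]
    - [0.008, 0.002, 0.118, 200, -28, 50, 1]
    - [0.008, 0.002, 0.118, 214, -29.6, 79, 1]
    - [0.008, 0.002, 0.118, 214, -29.6, 79, 1]
    - [0.008, 0.002, 0.118, 214, -29.6, 79, 1]

```text
time_s: 10.05
position: [0.4226, 0.2199, 0.0663]
eef_rot: [-3.135, -0.0, 2.034]
contact_force: [1.1, 0.8, -0.2]
finger_gap: 0.0872
gripper_force: 0.0
```

```bash
python3 - <<'E'
from h import *
s=status.get_state();print(s["position"],s["contact_force"],s["finger_gap"]); print(go(425,220.8,3,116.5))
S=optics.capture("scene")
a=cv2.resize(S[225:315,315:375],(400,600),interpolation=cv2.INTER_CUBIC);b=cv2.resize(S[225:315,405:465],(400,600),interpolation=cv2.INTER_CUBIC)
cv2.imwrite("pics/s3.png",np.hstack([a,b])[:,:,::-1])
E
```

```text
[0.42257685 0.21985747 0.0663193 ] [ 1.09486105  0.83242147 -0.19910468] 0.08720589037073193
('turn', array([-0.007, -0.   ,  0.   ]), 'shift', array([-0.3,  3. , 63.3]))
```

View pics/s3.png

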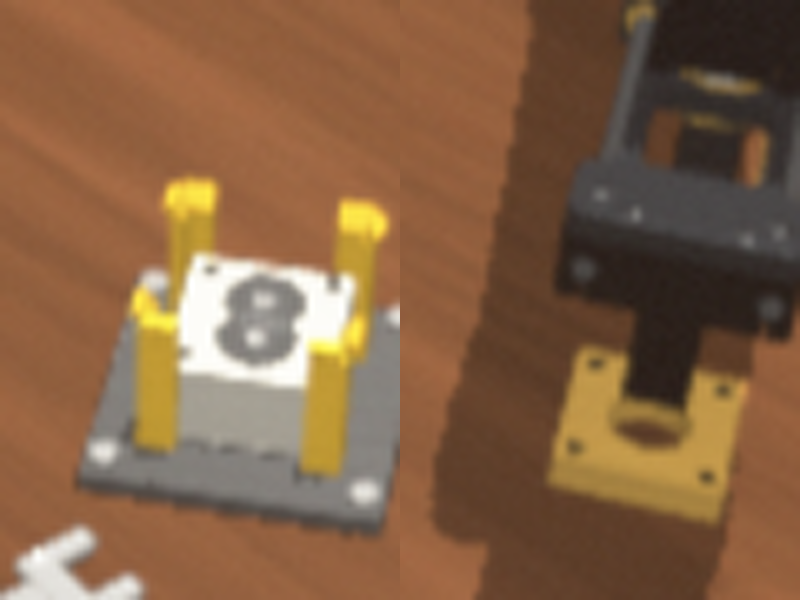

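The housing sits square and fully down in the nest (left half), and the fingers are aligned with the spacer (right half, (650,430)). Gripping the spacer.

step_arm:
  moves:
    - [-0.007, 0, 0, -0.3, 3, 20, 1]
    - [-0.007, 0, 0, -0.3, 3, 40, 1]
    - [-0.007, 0, 0, -0.3, 3, 56, 1]
    - [-0.007, 0, 0, -0.3, 3, 62, 1]
    - [-0.007, 0, 0, -0.3, 3, 63, -1]
    - [-0.007, 0, 0, -0.3, 3, 63, -1]
    - [-0.007, 0, 0, -0.3, 3, 63, -1]
    - [-0.007, 0, 0, -0.3, 3, 63, -1]
  squeeze: 35

```text
time_s: 10.9
position: [0.4253, 0.2219, 0.0038]
eef_rot: [3.139, -0.002, 2.034]
contact_force: [-0.6, -0.2, -0.1]
finger_gap: 0.0623
gripper_force: 0.0
```

step_arm:
  moves:
    - [0, 0, 0, 0, 0, 0, -1]
    - [0, 0, 0, 0, 0, 0, -1]
    - [0, 0, 0, 0, 0, 0, -1]

```text
time_s: 11.2
position: [0.4251, 0.2219, 0.0036]
eef_rot: [3.14, -0.002, 2.034]
contact_force: [-1.1, -0.9, 6.3]
finger_gap: 0.0594
gripper_force: 35.0
```

step_arm:
  moves:
    - [0, 0, 0, 0, 0, -5, -1]
    - [0, 0, 0, 0, 0, -20, -1]
    - [0, 0, 0, 0, 0, -50, -1]
    - [0, 0, 0, 0, 0, -85, -1]
    - [0, 0, 0, 0, 0, -120, -1]
    - [0, 0, 0, 0, 0, -145, -1]
    - [0, 0, 0, 0, 0, -150, -1]
    - [0, 0, 0, 0, 0, -150, -1]

```text
time_s: 12.0
position: [0.4248, 0.2216, 0.1532]
eef_rot: [3.139, -0.002, 2.034]
contact_force: [-0.3, -0.4, -3.5]
finger_gap: 0.0595
gripper_force: 35.0
```

```bash
python3 - <<'E'
from h import *
s=status.get_state();print(s["position"],s["contact_force"],s["finger_gap"]); print(go(561,51,150,123.3))
E
```

```text
[0.42476137 0.2215501  0.15318292] [-0.30181207 -0.42612583 -3.51772507] 0.05946050747964994
('turn', array([ 0.002, -0.002, -0.118]), 'shift', array([-213.5,   45.7,    2.9]))
```

step_arm:
  moves:
    - [0, 0, -0.02, -25, 5, 0, -1]
    - [0, 0, -0.04, -60, 13, 0, -1]
    - [0, 0, -0.06, -97, 21, 0, -1]
    - [0, 0, -0.08, -134, 29, 0, -1]
    - [0, 0, -0.1, -170, 36, 0, -1]
    - [0, 0, -0.118, -200, 43, 0, -1]
    - [0.002, -0.002, -0.118, -213.5, 45.7, 0, -1]
    - [0.002, -0.002, -0.118, -213.5, 45.7, 0, -1]

```text
time_s: 12.8
position: [0.5608, 0.0486, 0.1511]
eef_rot: [-3.138, 0.002, 2.148]
contact_force: [0.6, 0.4, -2.9]
finger_gap: 0.0596
gripper_force: 35.0
```

step_arm:
  moves:
    - [0, 0, 0, 0, 0, 0, -1]
    - [0, 0, 0, 0, 0, 0, -1]

```text
time_s: 13.0
position: [0.56, 0.0523, 0.1521]
eef_rot: [-3.14, -0.0, 2.154]
contact_force: [0.0, -0.9, -3.2]
finger_gap: 0.0595
gripper_force: 35.0
```

```bash
python3 - <<'E'
from h import *
s=status.get_state();p=s["position"];print(p,s["eef_rot"],s["finger_gap"]); print(go(564.5,58.1,90,123.3))
S=optics.capture("scene")
n=px("scene",[p[0],p[1],.135])[0].astype(int);print(n)
cv2.imwrite("pics/s4.png",cv2.resize(S[n[1]-30:n[1]+30,n[0]-40:n[0]+40],(800,600),interpolation=cv2.INTER_CUBIC)[:,:,::-1])
E
```

```text
[0.55997547 0.05231393 0.15209743] [-3.13984110e+00 -1.98977804e-04  2.15351853e+00] 0.05945845607688702
('turn', array([-0.002, -0.   ,  0.002]), 'shift', array([ 2.3,  7.1, 62.1]))
[354 241]
```

View pics/s4.png

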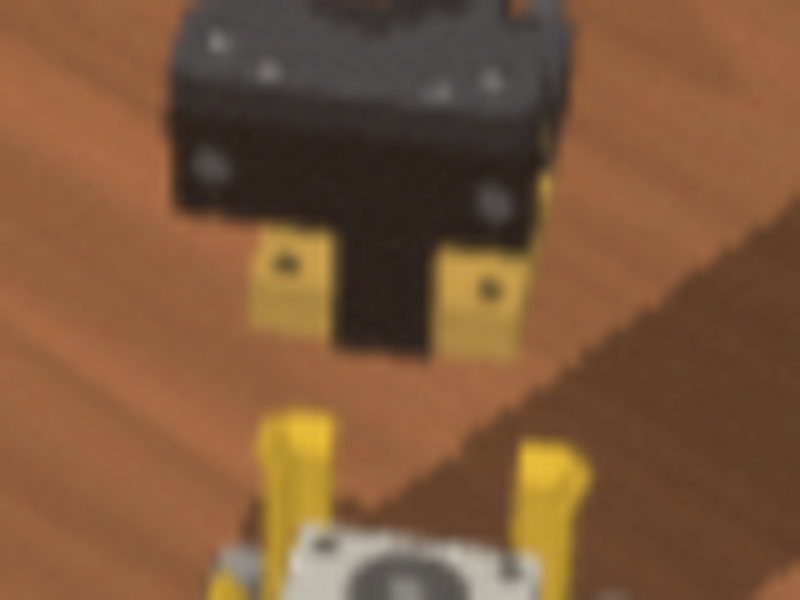

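```bash
python3 - <<'E'
from h import *
t=np.radians(123.4);tx=np.array([np.cos(t),np.sin(t)]);ty=np.array([tx[1],-tx[0]])
w=ray("scene",[[314+24.8,211+32.8],[314+52,211+36.2]],.1485)[:,:2]*1000
d=w.mean(0)-[560,52.3];print(d@tx,d@ty,np.linalg.norm(w[0]-w[1]))
w=ray("scene",[[314+33.8,211+34.6],[314+43,211+35.6]],.152)[:,:2]*1000
d=w.mean(0)-[560,52.3];print("finger",d@tx,d@ty)
E
```

```text
-0.6029737044863328 30.548314482726493 61.27930357280242
finger 0.509395124936816 36.87158294355652
```

step_arm:
  moves:
    - [-0.002, 0, 0.002, 2, 4, 10, -1]
    - [-0.002, 0, 0.002, 3, 7.1, 25, -1]
    - [-0.002, 0, 0.002, 3, 7.1, 38, -1]
    - [-0.002, 0, 0.002, 3, 7.1, 40, -1]
    - [-0.002, 0, 0.002, 3, 7.1, 40, -1]

```text
time_s: 13.55
position: [0.5646, 0.0568, 0.1119]
eef_rot: [-3.141, 0.001, 2.15]
contact_force: [0.6, -0.1, -1.8]
finger_gap: 0.0593
gripper_force: 35.0
```

```bash
python3 - <<'E'
from h import *
s=status.get_state();p=s["position"];print(p,s["eef_rot"]); print(go(564.2,58.5,49.6,123.3))
E
```

```text
[0.56464592 0.0568453  0.11186927] [-3.14099533e+00  7.18823769e-04  2.14950694e+00]
('turn', array([-0.001,  0.001, -0.002]), 'shift', array([ 1.7,  0.6, 62.3]))
```

step_arm:
  moves:
    - [0, 0, -0.002, 1.5, 0.5, 8, -1]
    - [0, 0, -0.002, 1.5, 0.5, 18, -1]
    - [0, 0, -0.002, 1.5, 0.5, 28, -1]
    - [0, 0, -0.002, 1.5, 0.5, 36, -1]
    - [0, 0, -0.002, 1.5, 0.5, 42, -1]
    - [0, 0, -0.002, 1.5, 0.5, 46, -1]
    - [0, 0, -0.002, 1.5, 0.5, 48, -1]
    - [0, 0, -0.002, 1.5, 0.5, 48, -1]

```text
time_s: 14.35
position: [0.5649, 0.0586, 0.0647]
eef_rot: [3.14, 0.001, 2.152]
contact_force: [0.5, 0.6, -3.4]
finger_gap: 0.0596
gripper_force: 35.0
```

step_arm:
  moves:
    - [0, 0, 0, 0, 0, 4, -1]
    - [0, 0, 0, 0, 0, 8, -1]
    - [0, 0, 0, 0, 0, 11, -1]
    - [0, 0, 0, 0, 0, 13, -1]
    - [0, 0, 0, 0, 0, 14, -1]
    - [0, 0, 0, 0, 0, 14.5, -1]
    - [0, 0, 0, 0, 0, 14.5, -1]

```text
time_s: 15.05
position: [0.565, 0.0587, 0.0503]
eef_rot: [3.14, 0.001, 2.152]
contact_force: [0.5, 1.0, -2.9]
finger_gap: 0.0594
gripper_force: 35.0
```

step_arm:
  moves:
    - [0, 0, 0, 0, 0, 0.5, -1]
    - [0, 0, 0, 0, 0, 1, -1]
    - [0, 0, 0, 0, 0, 1, -1]

```text
time_s: 15.35
position: [0.5651, 0.0587, 0.0497]
eef_rot: [3.14, 0.001, 2.152]
contact_force: [-2.0, 0.0, 3.1]
finger_gap: 0.0595
gripper_force: 35.0
```

step_arm:
  moves:
    - [0, 0, 0, 0, 0, 0, 0.6]
    - [0, 0, 0, 0, 0, 0, 0.8]
    - [0, 0, 0, 0, 0, 0, 1]
    - [0, 0, 0, 0, 0, 0, 1]
    - [0, 0, 0, 0, 0, 0, 1]
    - [0, 0, 0, 0, 0, 0, 1]

```text
time_s: 15.95
position: [0.565, 0.0587, 0.0493]
eef_rot: [3.14, 0.001, 2.152]
contact_force: [-0.6, -0.1, -1.0]
finger_gap: 0.0861
gripper_force: 0.0
```

step_arm:
  moves:
    - [0, 0, 0, 0, 0, -15, 1]
    - [0, 0, 0, 0, 0, -40, 1]
    - [0, 0, 0, 0, 0, -75, 1]
    - [0, 0, 0, 0, 0, -100, 1]
    - [0, 0, 0, 0, 0, -100, 1]

```text
time_s: 16.45
position: [0.5671, 0.0587, 0.1541]
eef_rot: [3.134, 0.002, 2.151]
contact_force: [-1.2, 0.6, 0.2]
finger_gap: 0.0867
gripper_force: 0.0
```

```bash
python3 - <<'E'
from h import *
s=status.get_state();print(s["position"],s["contact_force"],s["finger_gap"]); print(go(626,269,100,140.3))
E
```

```text
[0.56710541 0.05867409 0.1540602 ] [-1.19036114  0.64805469  0.15257086] 0.08672469938565815
('turn', array([ 0.007,  0.004, -0.297]), 'shift', array([143.7, 164.2,  55. ]))
```

step_arm:
  moves:
    - [0, 0, -0.04, 25, 28, 0, 1]
    - [0, 0, -0.1, 55, 63, 0, 1]
    - [0, 0, -0.16, 85, 98, 0, 1]
    - [0, 0, -0.22, 115, 132, 10, 1]
    - [0.007, 0.004, -0.297, 138, 158, 30, 1]
    - [0.007, 0.004, -0.297, 143.7, 164.2, 55, 1]
    - [0.007, 0.004, -0.297, 143.7, 164.2, 80, 1]
    - [0.007, 0.004, -0.297, 143.7, 164.2, 80, 1]

```text
time_s: 17.25
position: [0.6208, 0.2683, 0.0656]
eef_rot: [-3.13, -0.006, 2.449]
contact_force: [-0.8, 0.1, 0.2]
finger_gap: 0.0871
gripper_force: 0.0
```

```bash
python3 - <<'E'
from h import *
s=status.get_state();print(s["position"],s["contact_force"],s["finger_gap"]); print(go(626,269,18,140.3))
S=optics.capture("scene")
a=cv2.resize(S[225:315,315:375],(400,600),interpolation=cv2.INTER_CUBIC);b=cv2.resize(S[290:380,376:436],(400,600),interpolation=cv2.INTER_CUBIC)
cv2.imwrite("pics/s5.png",np.hstack([a,b])[:,:,::-1])
c=blob(S,(100,120,40),(130,255,255),(406,350),26); print(rect("scene",cv2.convexHull(c),.008))
E
```

```text
[0.62082295 0.26832957 0.06563415] [-0.83260859  0.08776968  0.15975185] 0.08706289645335472
('turn', array([-0.012, -0.006,  0.001]), 'shift', array([-3.8,  4.4, 47.6]))
[628.2 269.8  59.2  58.1  50.5]
```

View pics/s5.png

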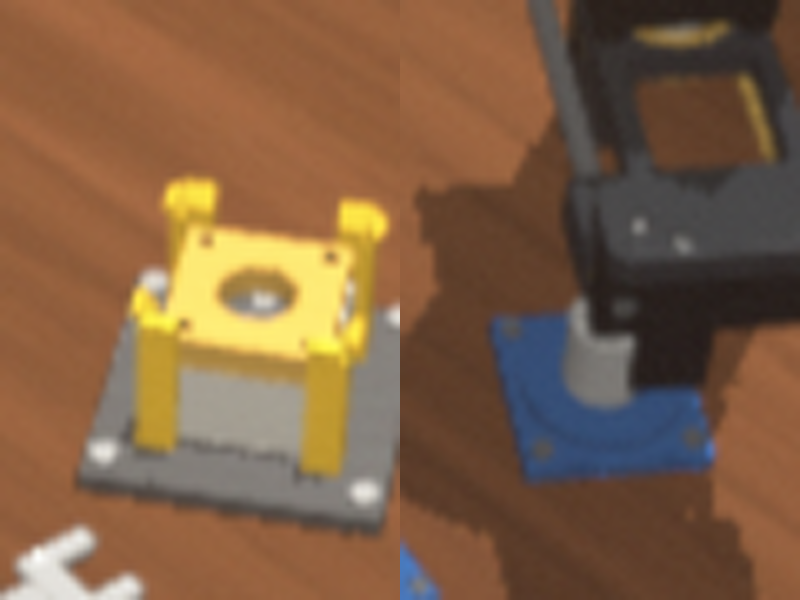

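The spacer is flat and square on the housing (left half). The open fingers are over the cover's hub (right half, hub at (600,360)). Going down to grip the hub.

step_arm:
  moves:
    - [-0.012, -0.006, 0, -4.4, 5.3, 10, 1]
    - [-0.012, -0.006, 0, -4.4, 5.3, 30, 1]
    - [-0.012, -0.006, 0, -4.4, 5.3, 44, 1]
    - [-0.012, -0.006, 0, -4.4, 5.3, 47, 1]
    - [-0.012, -0.006, 0, -4.4, 5.3, 47, 1]
    - [-0.012, -0.006, 0, -4.4, 5.3, 47, 0]
    - [-0.012, -0.006, 0, -4.4, 5.3, 47, -0.2]
    - [-0.012, -0.006, 0, -4.4, 5.3, 47, -1]
  squeeze: 20

```text
time_s: 18.1
position: [0.6302, 0.2703, 0.0231]
eef_rot: [3.134, 0.003, 2.449]
contact_force: [-0.7, 0.1, 0.4]
finger_gap: 0.0704
gripper_force: 0.0
```

step_arm:
  moves:
    - [0, 0, 0, 0, 0, 0, -1]
    - [0, 0, 0, 0, 0, 0, -1]
    - [0, 0, 0, 0, 0, 0, -1]
    - [0, 0, 0, 0, 0, 0, -1]
    - [0, 0, 0, 0, 0, 0, -1]
    - [0, 0, 0, 0, 0, 0, -1]

```text
time_s: 18.7
position: [0.6296, 0.2697, 0.0223]
eef_rot: [3.136, 0.002, 2.449]
contact_force: [-1.0, -1.6, 0.4]
finger_gap: 0.0251
gripper_force: 20.0
```

step_arm:
  moves:
    - [0, 0, 0, 0, 0, 0, -1]
    - [0, 0, 0, 0, 0, -5, -1]
    - [0, 0, 0, 0, 0, -20, -1]
    - [0, 0, 0, 0, 0, -45, -1]
    - [0, 0, 0, 0, 0, -80, -1]
    - [0, 0, 0, 0, 0, -110, -1]
    - [0, 0, 0, 0, 0, -130, -1]
    - [0, 0, 0, 0, 0, -130, -1]
  squeeze: 35

```text
time_s: 19.5
position: [0.631, 0.2703, 0.1572]
eef_rot: [3.129, 0.005, 2.449]
contact_force: [1.1, -0.5, -2.6]
finger_gap: 0.0252
gripper_force: 35.0
```

```bash
python3 - <<'E'
from h import *
s=status.get_state();print(s["position"],s["contact_force"],s["finger_gap"]); print(go(563,55,150,123.3))
E
```

```text
[0.63104302 0.2702799  0.15718394] [ 1.0919937  -0.46041981 -2.63084535] 0.025193537030739163
('turn', array([0.014, 0.003, 0.297]), 'shift', array([ -85.1, -209.2,    4.8]))
```

step_arm:
  moves:
    - [0, 0, 0.03, -9, -22, 0, -1]
    - [0, 0, 0.07, -22, -53, 0, -1]
    - [0, 0, 0.11, -35, -86, 0, -1]
    - [0.003, 0, 0.16, -48, -118, 0, -1]
    - [0.006, 0.001, 0.21, -61, -150, 0, -1]
    - [0.01, 0.002, 0.26, -74, -182, 0, -1]
    - [0.014, 0.003, 0.297, -82, -201, 0, -1]
    - [0.014, 0.003, 0.297, -85, -209, 0, -1]

```text
time_s: 20.3
position: [0.5604, 0.0526, 0.151]
eef_rot: [-3.134, -0.001, 2.149]
contact_force: [-0.2, -0.1, -2.0]
finger_gap: 0.0253
gripper_force: 35.0
```

step_arm:
  moves:
    - [0, 0, 0, 0, 0, 0, -1]
    - [0, 0, 0, 0, 0, 0, -1]
    - [0, 0, 0, 0, 0, 0, -1]

```text
time_s: 20.6
position: [0.5612, 0.0564, 0.151]
eef_rot: [-3.134, -0.001, 2.155]
contact_force: [0.4, -0.1, -1.6]
finger_gap: 0.025
gripper_force: 35.0
```

```bash
python3 - <<'E'
from h import *
s=status.get_state();p=s["position"];print(p,s["eef_rot"],s["finger_gap"]); print(go(564.5,58.1,110,123.3))
S=optics.capture("scene")
zb=p[2]-.0223; n=px("scene",[p[0],p[1],zb])[0].astype(int)
c=blob(S,(100,100,30),(130,255,255),n,30); w=rect("scene",cv2.convexHull(c),zb+.004); print(n,w)
t=np.radians(123.3);tx=np.array([np.cos(t),np.sin(t)]);ty=np.array([tx[1],-tx[0]]); d=w[:2]-p[:2]*1000; print("off tx,ty",d@tx,d@ty)
print(n); cv2.imwrite("pics/s6.png",cv2.resize(S[n[1]-30:n[1]+30,n[0]-40:n[0]+40],(800,600),interpolation=cv2.INTER_CUBIC)[:,:,::-1])
E
```

```text
[0.56123613 0.05636994 0.15097028] [-3.13442601e+00 -7.83469536e-04  2.15462024e+00] 0.02499835808772834
('turn', array([-0.007, -0.001,  0.003]), 'shift', array([-0.4,  4. , 40.9]))
[355 245] [561.5  57.9  56.9  57.   34.1]
off tx,ty 1.1339627060169901 1.0605855256456633
[355 245]
```

View pics/s6.png

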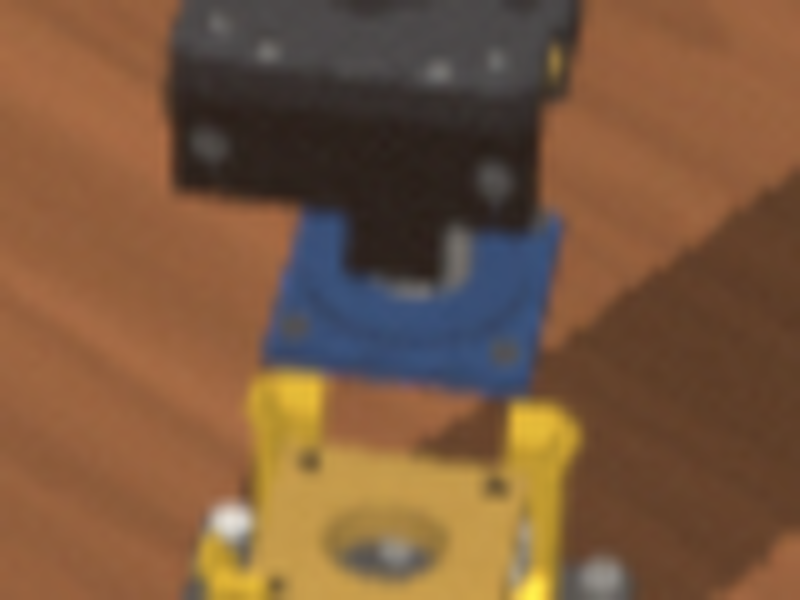

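```bash
python3 - <<'E'
from h import *
t=np.radians(123.4);tx=np.array([np.cos(t),np.sin(t)]);ty=np.array([tx[1],-tx[0]])
w=ray("scene",[[315+26.2,215+36.0],[315+53,215+39.4]],.1287)[:,:2]*1000
d=w.mean(0)-[561.2,56.4];v=w[1]-w[0];print(d@tx,d@ty,np.linalg.norm(v),np.degrees(np.arctan2(v[1],v[0])))
for z,q in((.1367,[[315+30.2,215+21],[315+56.2,215+21.8]]),): print(((ray("scene",q,z)[:,:2]*1000-[561.2,56.4])@tx))
w=ray("scene",[[315+26.8,215+44.0],[315+52.4,215+47.5]],.060)[:,:2]*1000; print("spacer seated rear-ish tx", (w.mean(0)-[565,58.7])@tx)
E
```

```text
2.314492335587925 27.472998886384268 60.95993251818021 124.25479925083104
[-27.65035801  31.84791222]
spacer seated rear-ish tx -3.807100572384659
```

step_arm:
  moves:
    - [-0.007, -0.001, 0.003, -1, 2, 10, -1]
    - [-0.007, -0.001, 0.003, -2.2, 4.2, 25, -1]
    - [-0.007, -0.001, 0.003, -2.2, 4.2, 38, -1]
    - [-0.007, -0.001, 0.003, -2.2, 4.2, 44, -1]
    - [-0.007, -0.001, 0.003, -2.2, 4.2, 46, -1]
    - [-0.007, -0.001, 0.003, -2.2, 4.2, 46, -1]
    - [-0.007, -0.001, 0.003, -2.2, 4.2, 46, -1]

```text
time_s: 21.35
position: [0.5656, 0.0548, 0.1055]
eef_rot: [3.141, 0.001, 2.149]
contact_force: [0.2, -0.0, -2.3]
finger_gap: 0.0251
gripper_force: 35.0
```

```bash
python3 - <<'E'
from h import *
s=status.get_state();p=s["position"];print(p,s["eef_rot"]); t=np.radians(123.3);tx=np.array([np.cos(t),np.sin(t)])
g=np.array([564.8,58.3])-1.9*tx; print(go(*g,82.3,123.3))
E
```

```text
[0.5656436  0.05480915 0.10552066] [3.14122350e+00 5.26141489e-04 2.14862200e+00]
('turn', array([ 0.   ,  0.001, -0.003]), 'shift', array([ 1.5,  1.2, 23.2]))
```

step_arm:
  moves:
    - [0, 0, -0.003, 1.3, 1, 3, -1]
    - [0, 0, -0.003, 1.3, 1, 6, -1]
    - [0, 0, -0.003, 1.3, 1, 9, -1]
    - [0, 0, -0.003, 1.3, 1, 12, -1]
    - [0, 0, -0.003, 1.3, 1, 15, -1]
    - [0, 0, -0.003, 1.3, 1, 16, -1]
    - [0, 0, -0.003, 1.3, 1, 16, -1]

```text
time_s: 22.05
position: [0.5653, 0.0564, 0.0889]
eef_rot: [-3.141, 0.0, 2.152]
contact_force: [0.1, 0.8, -1.5]
finger_gap: 0.0251
gripper_force: 35.0
```

step_arm:
  moves:
    - [0, 0, 0, 0, 0, 2, -1]
    - [0, 0, 0, 0, 0, 4, -1]
    - [0, 0, 0, 0, 0, 5, -1]
    - [0, 0, 0, 0, 0, 5.5, -1]
    - [0, 0, 0, 0, 0, 5.5, -1]

```text
time_s: 22.55
position: [0.5654, 0.0564, 0.0836]
eef_rot: [-3.141, 0.0, 2.152]
contact_force: [-0.2, 0.6, -2.0]
finger_gap: 0.0255
gripper_force: 35.0
```

step_arm:
  moves:
    - [0, 0, 0, 0, 0, 0.5, -1]
    - [0, 0, 0, 0, 0, 1, -1]
    - [0, 0, 0, 0, 0, 1.3, -1]
    - [0, 0, 0, 0, 0, 1.3, -1]

```text
time_s: 22.95
position: [0.5655, 0.0565, 0.0823]
eef_rot: [-3.141, 0.0, 2.152]
contact_force: [-0.3, 0.2, -2.6]
finger_gap: 0.0248
gripper_force: 35.0
```

step_arm:
  moves:
    - [0, 0, 0, 0, 0, 0.5, -1]
    - [0, 0, 0, 0, 0, 1, -1]
    - [0, 0, 0, 0, 0, 1, -1]

```text
time_s: 23.25
position: [0.5655, 0.0565, 0.0821]
eef_rot: [3.142, -0.0, 2.152]
contact_force: [-4.9, -0.0, 9.1]
finger_gap: 0.0246
gripper_force: 35.0
```

Contact is at seated height. Releasing, but opening only part way so the fingers stay clear of the rims.

step_arm:
  moves:
    - [0, 0, 0, 0, 0, 0, -0.3]
    - [0, 0, 0, 0, 0, 0, -0.1]
    - [0, 0, 0, 0, 0, 0, 0.1]
    - [0, 0, 0, 0, 0, 0, 0.2]
    - [0, 0, 0, 0, 0, 0, 0.2]
    - [0, 0, 0, 0, 0, 0, 0.2]

```text
time_s: 23.85
position: [0.5655, 0.0565, 0.0813]
eef_rot: [-3.141, 0.0, 2.152]
contact_force: [-0.5, 1.2, 0.5]
finger_gap: 0.0511
gripper_force: 0.0
```

step_arm:
  moves:
    - [0, 0, 0, 0, 0, -15, 0.2]
    - [0, 0, 0, 0, 0, -40, 0.2]
    - [0, 0, 0, 0, 0, -75, 0.2]
    - [0, 0, 0, 0, -10, -100, 0.2]
    - [0, 0, 0, 0, -50, -110, 0.2]
    - [0, 0, 0, 0, -70, -110, 0.2]
    - [0, 0, 0, 0, -70, -110, 0.2]

```text
time_s: 24.55
position: [0.5057, 0.0161, 0.1929]
eef_rot: [3.14, -0.001, 2.149]
contact_force: [0.1, 0.3, -0.8]
finger_gap: 0.0522
gripper_force: 0.0
```

```bash
python3 - <<'E'
from h import *
s=status.get_state();print(s["position"],s["contact_force"],s["finger_gap"])
S=optics.capture("scene");cv2.imwrite("pics/s7.png",cv2.resize(S[220:310,300:420],(800,600),interpolation=cv2.INTER_CUBIC)[:,:,::-1])
c=blob(S,(100,100,30),(130,255,255),(354,262),25); print(rect("scene",cv2.convexHull(c),.068))
E
```

```text
[0.50573194 0.01612673 0.19290688] [ 0.11803307  0.30031146 -0.76127181] 0.05223269699272738
[567.1  60.2  57.1  56.3  34.4]
```

View pics/s7.png

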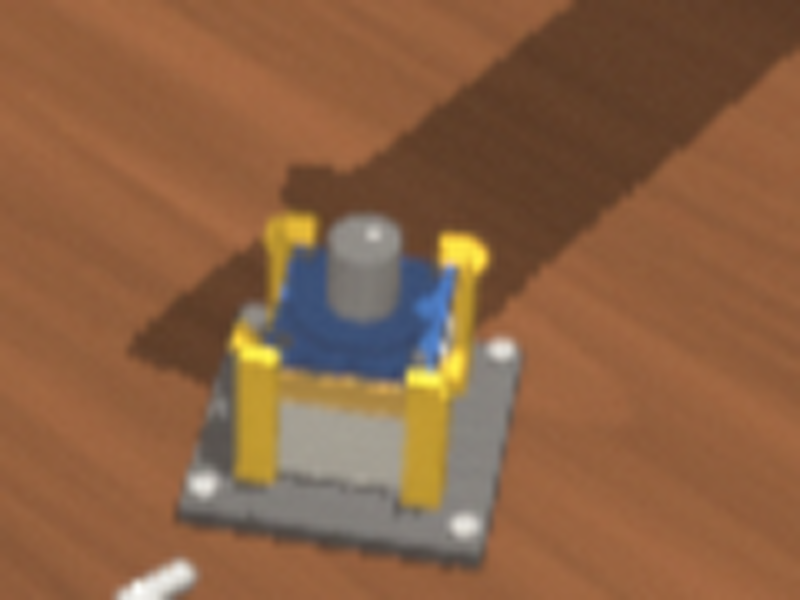

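The stack is flush in the nest: housing, spacer, then cover with the hub up at (365,265). It is square and released, and the arm is clear. Handing in.

```bash
python3 -c "
from workcell import ticket
print(ticket.job_done())"
```

```text
the job is handed in; nothing more can be done
None
```

The housing, spacer and largest cover (hub up) are stacked in the nest, each looking seated and square in the camera views and let go, with the arm clear; I handed the job in at about 25 s, and no verdict was returned.

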